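# Bring the chocolate ball under the glaze spout

## Robot

A 7-joint arm with a two-finger parallel gripper is mounted at the origin on the work surface. World frame = base frame: x ahead of the robot, y to its left, z up, the work surface at z = 0. Lengths are in m, angles in rad, forces in N, time in s.
With the tool pointing down it reaches from about 0.35 to 0.9 m from the base axis. Payload 8.1 kg.
Tool frame: the origin (TCP) lies at the very end of the fingers, on their centre line; the grasp point (between the pads) lies grip_point_offset behind it (grip_point_offset is the distance from the TCP to the grasp point, in m); z points along the fingers, y is the line along which they close (so a half turn about z gives the same grasp; the last joint's range is limited). The gripper opens to 85 mm and grips with 20 to 120 N. Pads are 22 mm wide; open, the fingers measure 114 mm over their backs; the gripper's body (76 mm by 85 mm) begins 54 mm behind the grasp point. The pads swing forward as they close: fully open they stand 13 mm farther back than shut.
Start: joints at [-0.103, 0.434, 0.025, 1.573, -0.012, 1.134, -0.075], TCP at [0.625, -0, 0.231] pointing down, gripper open.
Joint ranges: [-2.62, 2.62], [-0.44, 2.09], [-1.27, 1.32], [0.08, 2.57], [-1.32, 4.46], [0.12, 2], [-2.74, 2.74]. Speed limits (rad/s): [2.22, 2.22, 3.01, 3.01, 3.14, 3.14, 3.14].

## Interface

Orientations are given as a unit quaternion [x, y, z, w].
In Python, from station import * gives the robot as it stands.
- The arm moves only by the tool jog_arm, never from a script. Its argument "plan" is text: rows parted by semicolons, each of 5 numbers parted by spaces: the shift along the tool's x, y, z in mm, then the turn about the tool's z in rad, then the opening in per cent of the stroke, from 0 (shut) to 100 (fully open). A call has 1 to 12 rows; each row shifts and turns the commanded pose from where the row before left it, along the tool's axes as they then stand; what a row does not reach is not made up. A row lasts 1/10 s, in which the tool goes at most 50 mm and 8.59 degrees, less where a joint would pass 70% of its speed; a pose out of reach is approached as far as the arm can. A call is refused whole if a number of a shift passes 50 or a number of a turn 0.15, either way. A call with a gripper value outside its range is refused whole. The fingers move at their own pace and stop on an object; "force" is the grip in N (left out, the last holds). Time passes only in rows, so rows that do not move let the fingers close. It gives the time, the measured TCP pose, the force, the opening and the grip force at its end, in the units of the state.
- get_state(): the state, without advancing time (a new reading comes with each control period).
- capture(name): name is "scene" or "side" or "wrist"; returns (picture, depth): 384x512x3 uint8, red, green, blue; 384x512 float32, m along the optical axis (not along the pixel's ray), 0 where there is no reading.
- calibration(name): a dict with "fx", "fy", "cx", "cy" (pixels), "D" ([k1, k2, p1, p2, k3] as OpenCV has them; the pictures are not rectified), "rvec" (rotation vector, rad) and "tvec" (3), from world to camera coordinates, as OpenCV has them. Camera axes: x right, y down, z forward; pixel columns grow to the right and rows downward; lengths in m; the calibration is good to about 2 mm. A picture is of the moment at which its call begins: read the wrist's pose just before it. calibration takes no time and is no camera call; for the wrist camera it gives the pose at the moment of the call.
- hand_in(): hands the job in; it is judged then, once.
The state is a dict: "clock": time; "joint_pos": joint angles; "qvel": joint speeds; "joint_torque": joint torques, N m; "tcp_pos": TCP position; "tcp_rot": TCP orientation; "contact_force": force on the tool from outside, world axes, zero at the start; "wrist_torque": the same for the moment, N m; "gripper_width": finger opening in m; "grip_force": force on a finger pad.
Only numpy, scipy, OpenCV 4.12 (cv2) and the standard library are available. Lean on these libraries where they do the work, as an engineer would, in place of code of your own. Each camera call takes 0.05 s, during which the arm holds its last target. There are 200 camera calls.

## Task

Take the shallow steel dish with the chocolate ball in it by its handle, draw it straight out from under the wire rack, and lift it clear of the bench. Then turn it a quarter turn in the air, level and with the ball staying in the middle, so that its handle points straight away from the glaze dispenser, and hold it close beneath the spout with the ball centred under the nozzle: finish while still holding it there, level and still in mid-air. Do not knock the rack or the dispenser and leave the other things where they are.

Things in the scene. Friction and masses are not known exactly. Their poses are not given: they have to be found in the camera images.
- dish: shallow steel dish like a mini wok, about 145 g, 127 mm across, 30 mm high, standing under the rack's front edge. Origin at the centre of its flat foot (76 mm across), z up. One straight handle along its own -x: level bar 14 mm wide, 18 mm tall, 70 to 165 mm from the centre, mid-height 44 mm above the foot, sticking out of the rack towards the robot
- dish_grip (a point): where to grip: middle of the dish's handle, 115 mm from the dish's centre along its -x, 44 mm above its foot; pads close across the 14 mm width, 30 to 50 N holds it level. Axes as dish
- dish_middle (a point): middle of the dish's inside bottom, 7 mm above the foot. From here the bottom rises 5 degrees out to 20 mm, 10 degrees out to 42 mm, then 44 degrees to the rim: the ball stays in the middle only while the dish is level and moved smoothly
- ball_center (a point): centre of the loose moulded chocolate ball, dark brown, 40 mm in diameter, 40 g; rests in the middle of the dish, its top 47 mm above the dish's foot
- rack: fixed chrome wire cooling rack, 200 mm deep (x), 360 mm wide (y); wire top 128 to 136 mm above the bench on wire side frames at y = +-186 mm, open at front and back. Origin on the bench under its centre; front edge at its own x = -100 mm. At the start the dish's centre is about 20 mm behind this edge, its handle points about along the rack's -x
- pump: fixed heated glaze dispenser: steel box 250 mm deep, 190 wide, 240 high, pump knob on top to 371 mm. Origin on the bench; its own -x points out of the front, along the spout; front face at x = -105 mm. Goose-neck spout, 18 mm thick, runs level 263 to 281 mm above the bench out to x = -215 mm, then down to its mouth
- pump_spout (a point): mouth of the spout, opening down, 204 mm above the bench, 215 mm out along the pump's -x; nozzle 21 mm across. In the right hold the dish's centre is plumb below it, its handle points along the pump's -x, and its foot is some 90 mm below the mouth (top of the ball some 43 mm below)
- milkpan: bystander: small deep milk pan with a straight side and black handle, 96 mm across, 52 mm high, handle to 140 mm from its centre; stands under the rack beside the dish, left or right of it. Origin under its centre
- jar: bystander: small jar, 56 mm across and 75 mm high, standing on top of the rack near its centre. Origin under its centre
- whisk: bystander: balloon whisk, 250 mm long, lying on the bench
- spatula: bystander: spatula, 240 mm long, lying on the bench
- nozzle_a: bystander: steel piping nozzle, cone 32 mm across, 45 mm high
- nozzle_b: bystander: steel piping nozzle, cone 38 mm across, 48 mm high
- ramekin: bystander: white ramekin, 84 mm across, 45 mm high
Mind the look-alikes: they are no part of the job. Leave any green look-alike of the part that bears ball_center alone.

How it is judged:
On the way:
1. the dish is out from under the rack and lifted clear of the bench, its handle not yet turned (x of dish in the frame of rack below -0.155 m and height (world z) of dish above 0.03 m and angle between the x axis of dish and the x axis of rack, either way round below 0.45 rad and distance between ball_center and dish_middle below 0.036 m), for 0.1 s.
At the end, for the whole second after the job is handed in: dish held still in the gripper, in mid-air off the dispenser: centre within 20 mm of plumb below the mouth, foot 55 to 135 mm below it, tilt under 0.1 rad, handle pointing out from the dispenser within 0.26 rad; ball within 14 mm of the dish's middle and 22 mm of plumb below the mouth (horizontal distance between dish and pump_spout below 0.02 m and horizontal distance between ball_center and pump_spout below 0.022 m and horizontal distance between ball_center and dish_middle below 0.014 m and z of dish in the frame of pump_spout between -0.135 and -0.055 m and angle between the x axis of dish and the x axis of pump, either way round below 0.26 rad and x of dish_grip in the frame of pump below -0.28 m and angle between dish's own z axis and vertical below 0.1 rad and linear speed of dish below 0.02 m/s and contact force between the fingers and dish above 0.5 N and contact force between dish and pump below 0.1 N); the arm keeps its last pose, push and grip.
It fails at once if the ball rolls away from the middle, against the dish's side or out of it (distance between ball_center and dish_middle above 0.04 m).
It fails at once if the dish is tipped (angle between dish's own z axis and vertical above 0.2 rad).
It fails at once if the rack or the dispenser is knocked by the dish or the arm (contact force between dish and rack above 4 N or contact force between dish and pump above 4 N or contact force between any of the arm, the fingers and rack above 6 N or contact force between any of the arm, the fingers and pump above 6 N).
It fails at once if a bystander is disturbed (distance of any of milkpan, jar, whisk, spatula, nozzle_a, nozzle_b, ramekin from where it was at the start of the episode above 0.025 m).
It also fails if it takes over 61 s, if anything falls off the work surface, if the arm or the gripper's body presses on something with over 40 N, if the wrist force passes 120 N, or if a joint passes its speed limit or range.

## Working session

There is one attempt and no reset: what is moved stays moved. The work goes in short steps, Python scripts to look and compute and a tool call to move; the robot and the scene stay as the last step left them, time stands still between calls to the robot, and variables do not carry over. Pictures are saved under pics/ and viewed, at most 10 in all, crops included, and the job is handed in when it is done.

Besides the shell and the picture viewer there is one more tool, called after "Emit:" as name(argument=value, ...) on one line, values as JSON. jog_arm: Moves the arm, as the interface text tells. Its arguments: {"type":"object","properties":{"plan":{"type":"string"},"force":{"type":"number"}},"required":["plan"]}

```bash
mkdir -p pics; cat > h.py <<'E'
import numpy as np,cv2
from station import *
def cam(n):
    c=calibration(n);K=np.array([[c['fx'],0,c['cx']],[0,c['fy'],c['cy']],[0,0,1]]);return K,np.array(c['D'],float),np.array(c['rvec'],float),np.array(c['tvec'],float)
def world(n,uv,z=None,depth=None,c=None):
    K,D,r,t=c or cam(n);R=cv2.Rodrigues(r)[0]
    uv=np.array(uv,float).reshape(-1,1,2);p=cv2.undistortPoints(uv,K,D).reshape(-1,2);d=np.c_[p,np.ones(len(p))]
    C=-R.T@t.ravel();dw=d@R
    s=((z-C[2])/dw[:,2]) if depth is None else np.asarray(depth)
    return C+dw*np.asarray(s).reshape(-1,1)
E
python3 - <<'E'
from h import *
s=get_state();print(s)
for n in('scene','side','wrist'):
    c=cam(n);p,d=capture(n);np.savez('%s0.npz'%n,p=p,d=d,K=c[0],D=c[1],r=c[2],t=c[3])
    cv2.imwrite('pics/%s0.png'%n,cv2.resize(p[:,:,::-1],(800,600),interpolation=cv2.INTER_CUBIC))
    R=cv2.Rodrigues(c[2])[0];print(n,-R.T@c[3].ravel(),R[2])
E
```

```text
{'clock': 0.0, 'joint_pos': array([-0.10257578,  0.43521766,  0.02496108,  1.57409293, -0.01160174,
        1.13398997, -0.0751122 ]), 'qvel': array([ 0.00060935,  0.00059322,  0.00021352, -0.00111988,  0.00126188,
        0.00090289,  0.00033929]), 'joint_torque': array([ 8.97134169e-05, -6.70461059e+01,  1.02531374e+00, -3.16203833e+01,
        1.55155628e-02,  1.25530543e-02, -1.11555586e-06]), 'tcp_pos': array([ 6.24499323e-01, -6.40592255e-05,  2.30530743e-01]), 'tcp_rot': array([ 7.07140548e-01,  7.07072581e-01, -5.98364086e-04, -5.02661989e-04]), 'contact_force': array([-0.79088725,  0.10182716,  0.35187642]), 'wrist_torque': array([-0.00879261,  0.03957071,  0.0491165 ]), 'grip_force': 0.0, 'gripper_width': 0.08572109574128577}
scene [ 1.04766022 -0.15306025  0.98639635] [-0.52524855  0.02818976 -0.8504818 ]
side [-0.05484141 -0.74991478  0.8565485 ] [ 0.51171272  0.56726306 -0.64526174]
wrist [0.62520646 0.08389177 0.37291171] [-6.97926419e-04 -3.23779149e-01 -9.46132430e-01]
```

View pics/scene0.png

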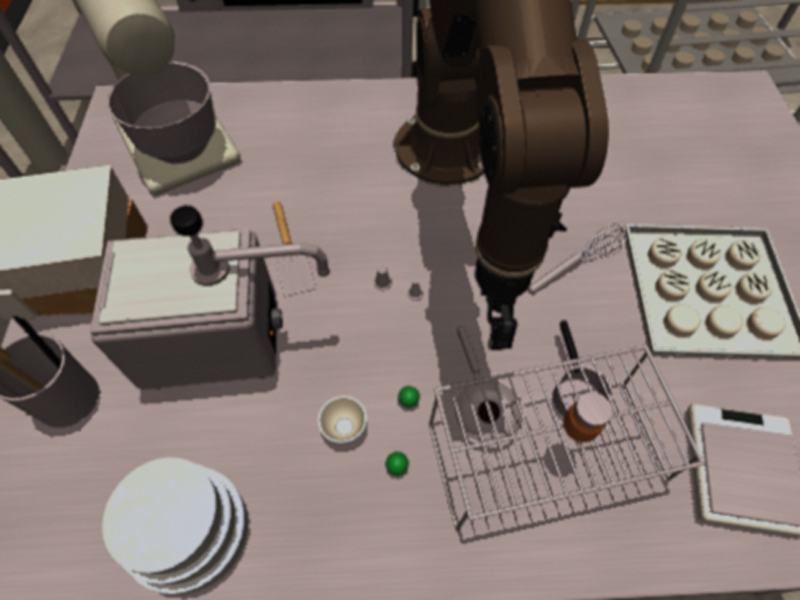

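View pics/side0.png

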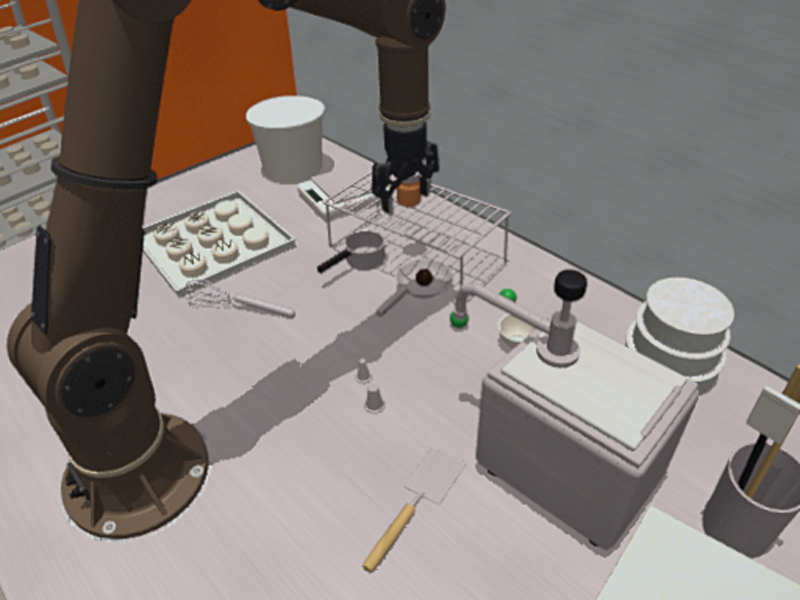

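The scene view shows the steel dish with the brown ball at (488,410) and its handle running to (463,332), under the rack's front-left corner. The black-handled milk pan is at (580,390). The dispenser spout ends at (322,265), pointing +y. The balls at (409,397) and (397,463) are green look-alikes. The dish that fits is the steel one holding the brown ball, so I'll confirm it in a crop.

```bash
python3 - <<'E'
import cv2,numpy as np
s=np.load('scene0.npz')['p'][:,:,::-1];a=cv2.resize(s[195:345,265:465],(800,600),interpolation=cv2.INTER_CUBIC)
b=cv2.resize(s[120:240,50:250],(800,480),interpolation=cv2.INTER_CUBIC)
cv2.imwrite('pics/a.png',a)
d=np.load('side0.npz')['p'][:,:,::-1]
c=np.hstack([cv2.resize(s[140:200,160:220],(400,400),interpolation=cv2.INTER_CUBIC),cv2.resize(d[160:220,270:330],(400,400),interpolation=cv2.INTER_CUBIC)])
cv2.imwrite('pics/b.png',c)
E
```

```text
(no output)
```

View pics/a.png

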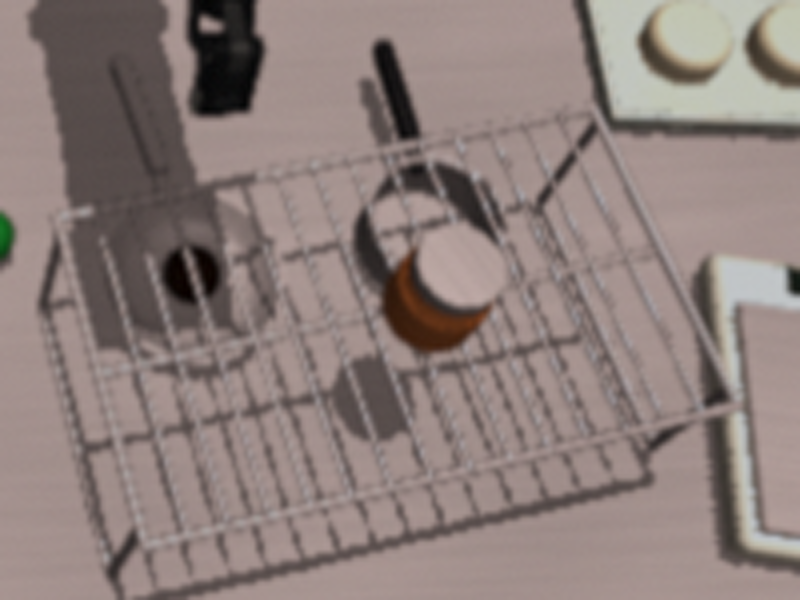

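View pics/b.png

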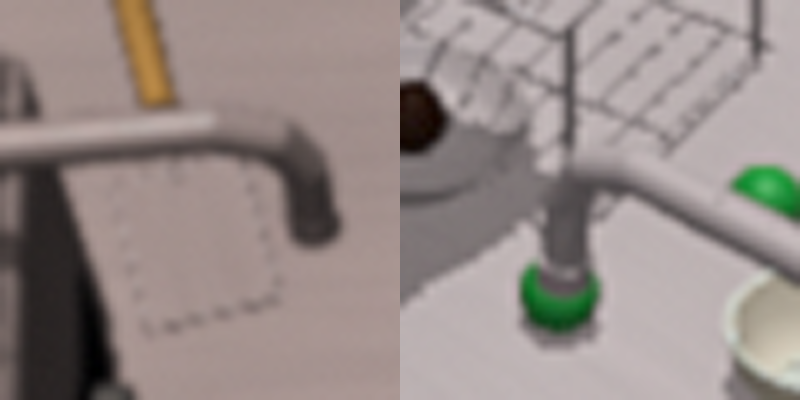

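Crop a confirms it: the only dish holding the dark brown ball is at crop (191,273), with its handle from (117,62) to (158,170). Crop b shows the spout mouth at (318,230) in the scene view and (565,282) in the side view.

```bash
cat > m.py <<'E'
from h import *
S=np.load('scene0.npz');I=np.load('side0.npz')
cs=(S['K'],S['D'],S['r'],S['t']);ci=(I['K'],I['D'],I['r'],I['t'])
a=lambda x,y:(265+x/4-.4,195+y/4-.4)
print('ball',world('',[a(191,273)],.027,c=cs)[0])
h=world('',[a(117,62),a(158,170)],.053,c=cs);print('handle',h,np.degrees(np.arctan2(*(h[1]-h[0])[1::-1])))
r=world('',[a(58,217),a(595,107),a(738,405),a(145,547)],.132,c=cs);print('rack',r.round(3),np.linalg.norm(np.diff(r,axis=0),axis=1))
f=r[1]-r[0];print('rack yaw',np.degrees(np.arctan2(f[1],f[0]))-90, 'centre',r.mean(0))
print('mouth scene',world('',[(207.3,174.2)],.204,c=cs),'side',world('',[(294.3,201.9)],.204,c=ci))
for nm,Z,c in(('scene',S,cs),('side',I,ci)):
    v,u=np.mgrid[0:384,0:512];d=Z['d'].ravel();W=world('',np.c_[u.ravel(),v.ravel()],depth=d,c=c)
    ok=d>0
    m=ok&(W[:,2]>.226)&(W[:,2]<.25)&(W[:,1]<-.25)&(W[:,1]>-.7)&(W[:,0]<.75)&(W[:,0]>.2)
    print(nm,'box',m.sum(),cv2.minAreaRect(W[m][:,:2].astype(np.float32)))
    s=ok&(W[:,2]>.25)&(W[:,2]<.3)&(W[:,1]<-.16)&(W[:,1]>-.5)&(W[:,0]<.75)&(W[:,0]>.3)
    q=W[s];l=q[(q[:,1]>-.34)]
    if len(l)>5:
        print('spout n',len(l),cv2.fitLine(l[:,:2].astype(np.float32),cv2.DIST_HUBER,0,.01,.01).ravel(), l.min(0),l.max(0))
    # handle and spout end by depth
    k=ok&(W[:,2]>.043)&(W[:,2]<.06)&(abs(W[:,0]-.62)<.1)&(abs(W[:,1]-h[:,1].mean())<.05)
    if k.sum()>5: print('handle n',k.sum(),cv2.fitLine(W[k][:,:2].astype(np.float32),cv2.DIST_HUBER,0,.01,.01).ravel(),W[k].min(0),W[k].max(0))
    e=ok&(W[:,2]>.2)&(W[:,2]<.225)&(np.hypot(W[:,0]-.45,W[:,1]+.2)<.12)
    if e.sum(): print('nozzle',e.sum(),W[e].mean(0),W[e].min(0),W[e].max(0))
    b=ok&(W[:,2]>.03)&(W[:,2]<.06)&(np.hypot(*(W[:,:2]-world('',[a(191,273)],.027,c=cs)[0,:2]).T)<.03)
    print('ball top',b.sum(),W[b].mean(0) if b.sum() else '')
E
python3 m.py
```

```text
ball [0.68599883 0.01572956 0.027     ]
handle [[ 0.53337752 -0.02311757  0.053     ]
 [ 0.61991046 -0.00271519  0.053     ]] 13.266668655789477
rack [[ 0.685 -0.081  0.132]
 [ 0.623  0.275  0.132]
 [ 0.82   0.308  0.132]
 [ 0.884 -0.047  0.132]] [0.36171455 0.19976833 0.36052871]
rack yaw 9.91862532419043 centre [0.75318344 0.11350047 0.132     ]
mouth scene [[ 0.50221886 -0.25695285  0.204     ]] side [[ 0.49794918 -0.25758399  0.204     ]]
scene box 4931 ((0.5182431936264038, -0.4858251214027405), (0.19648902118206024, 0.47048068046569824), 10.264789581298828)
spout n 284 [ 0.05591153 -0.99843574  0.50951445 -0.30146027] [ 0.49758557 -0.33987081  0.25077969] [ 0.51672021 -0.25216614  0.28312316]
handle n 218 [0.9690241  0.24696605 0.62682426 0.00098861] [ 0.52784988 -0.02599727  0.04324615] [0.7011044  0.02901373 0.05600676]
nozzle 43 [ 0.5092449  -0.25753249  0.21474689] [ 0.50088996 -0.26897791  0.20291849] [ 0.51344567 -0.2485969   0.22470912]
ball top 135 [0.68984555 0.01342801 0.04115071]
side box 5966 ((0.514293372631073, -0.47808289527893066), (0.17659138143062592, 0.45194292068481445), 3.964526653289795)
spout n 254 [ 0.08620025 -0.9962778   0.49485156 -0.2895024 ] [ 0.48988608 -0.33964674  0.25006713] [ 0.50802498 -0.25497989  0.28039298]
handle n 120 [ 0.9763658   0.21612442  0.5564537  -0.0161339 ] [ 0.52016375 -0.02778088  0.04313562] [0.68930998 0.02333559 0.05494018]
nozzle 57 [ 0.49325858 -0.26207987  0.21370584] [ 0.48687492 -0.26785362  0.2035302 ] [ 0.50200186 -0.24800533  0.2243179 ]
ball top 71 [0.67939533 0.01067846 0.03816577]
```

The measurements agree with the sizes given:
- **Dish:** centre near (0.685, 0.015), with the handle axis at about 13.6°.
- **Grip point:** near (0.573, -0.013).
- **Rack:** front edge yaw 9.9°.
- **Spout mouth:** near (0.501, -0.258), with the spout heading about 94°.

I'll line up above the handle.

Emit:
jog_arm(plan="-6 -26 0 0 100; -7 -26 0 0 100; 0 0 0 -0.15 100; 0 0 0 -0.15 100; 0 0 0 -0.15 100; 0 0 0 -0.15 100; 0 0 0 -0.15 100; 0 0 0 -0.15 100; 0 0 0 -0.15 100; 0 0 0 -0.15 100; 0 0 0 -0.15 100; 0 0 0 -0.15 100", force=40)

```text
clock: 1.35
tcp_pos: [0.5728, -0.0131, 0.231]
tcp_rot: [0.032, 0.999, -0.0, -0.0]
contact_force: [0.4, -1.0, 0.8]
gripper_width: 0.0852
grip_force: 0.0
```

Emit:
jog_arm(plan="0 0 20 -0.15 100; 0 0 20 -0.15 100; 0 0 20 0 100; 0 0 10 0 100; 0 0 0 0 100; 0 0 0 0 100")

```text
clock: 1.95
tcp_pos: [0.5733, -0.0129, 0.1618]
tcp_rot: [-0.114, 0.993, -0.0, 0.0]
contact_force: [-0.5, 0.9, 0.4]
gripper_width: 0.0856
grip_force: 0.0
```

```bash
cat >> h.py <<'E'
def tool():
    from scipy.spatial.transform import Rotation as Ro
    s=get_state();R=Ro.from_quat(s['tcp_rot']).as_matrix();return s,R,np.degrees(np.arctan2(R[1,0],R[0,0]))
E
python3 - <<'E'
from h import *
import station
print('off',grip_point_offset)
s,R,a=tool();print(s['clock'],s['tcp_pos'],a,s['joint_pos'].round(2))
g=np.array([.573,-.013,0]);d=R.T@(g-s['tcp_pos']);print('to grip tool mm',1000*d)
c=cam('wrist');p,d=capture('wrist');np.savez('wrist1.npz',p=p,d=d,K=c[0],D=c[1],r=c[2],t=c[3])
cv2.imwrite('pics/w1.png',cv2.resize(p[:,:,::-1],(800,600),interpolation=cv2.INTER_CUBIC))
S=np.load('scene0.npz');cs=(S['K'],S['D'],S['r'],S['t'])
print('whisk end, nozzles',world('',[(532*.64,288*.64),(382*.64,284*.64),(415*.64,296*.64)],.0,c=cs))
E
```

```text
off 0.0187
1.95 [ 0.57329744 -0.01289716  0.16183531] -166.8906247667376 [ 0.17  0.45 -0.34  1.77  0.18  0.96  1.57]
to grip tool mm [ 3.76461939e-01 -2.07706675e-02  1.61835180e+02]
whisk end, nozzles [[ 4.16291758e-01  1.42288166e-01  0.00000000e+00]
 [ 3.94230690e-01 -1.64195591e-01 -1.11022302e-16]
 [ 4.26025504e-01 -9.81145555e-02  0.00000000e+00]]
```

View pics/w1.png

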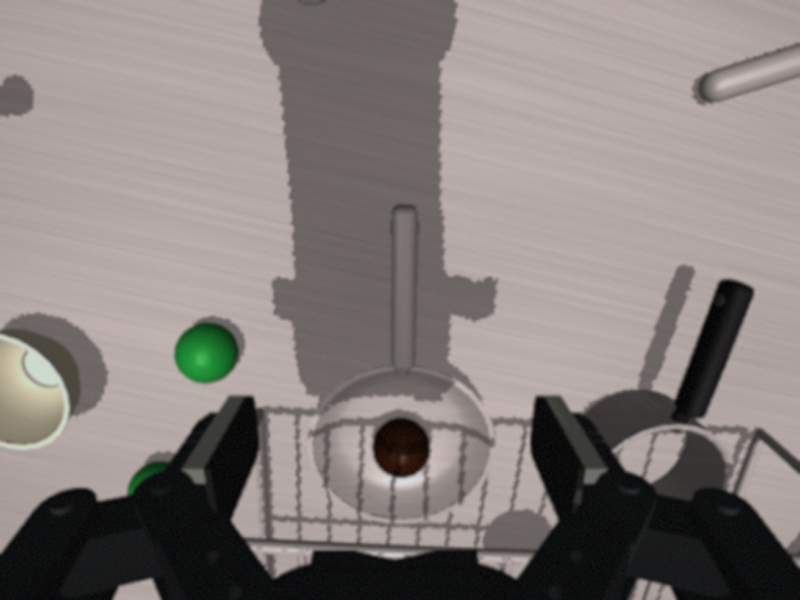

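The wrist view shows the handle centred between the open fingers, running from (404,207) to (402,368), with the ball at (402,446). I'll check these against the world frame.

```bash
python3 - <<'E'
from h import *
W=np.load('wrist1.npz');c=(W['K'],W['D'],W['r'],W['t'])
h=world('',np.array([(404,207),(402,368)])*.64,.053,c=c);b=world('',[(402*.64,446*.64)],.027,c=c)[0]
print(h,b,np.degrees(np.arctan2(*(h[1]-h[0])[1::-1])),np.linalg.norm(h-b,axis=1))
s,R,a=tool()
print('end,ball in tool mm',((np.vstack([h,b])-s['tcp_pos'])@R*1000).round(1),a)
E
```

```text
[[ 0.52536651 -0.01835595  0.053     ]
 [ 0.61530348  0.0021338   0.053     ]] [0.68539605 0.01937539 0.027     ] 12.834263757367841 [0.16646053 0.07672184]
end,ball in tool mm [[  48.3    5.6  109.2]
 [ -43.9    5.2  109.3]
 [-116.     6.1  135.4]] -166.88935646984564
```

Emit:
jog_arm(plan="0 3 10 0 100; 0 0 20 0 100; 0 0 25 0 100; 0 0 20 0 100; 0 0 15 0 100; 0 0 5 0 100; 0 0 0 0 100; 0 0 0 0 100")

```text
clock: 2.8
tcp_pos: [0.5729, -0.0099, 0.0671]
tcp_rot: [-0.114, 0.993, -0.0, 0.001]
contact_force: [-0.5, 0.2, 0.6]
gripper_width: 0.0857
grip_force: 0.0
```

```bash
python3 - <<'E'
from h import *
s,R,a=tool();print(s['clock'],s['tcp_pos'],a)
c=cam('wrist');p,d=capture('wrist');np.savez('wrist2.npz',p=p,d=d,K=c[0],D=c[1],r=c[2],t=c[3])
cv2.imwrite('pics/w2.png',cv2.resize(p[:,:,::-1],(800,600),interpolation=cv2.INTER_CUBIC))
E
```

```text
2.8 [ 0.57289585 -0.00990052  0.06705615] -166.868800954005
```

View pics/w2.png

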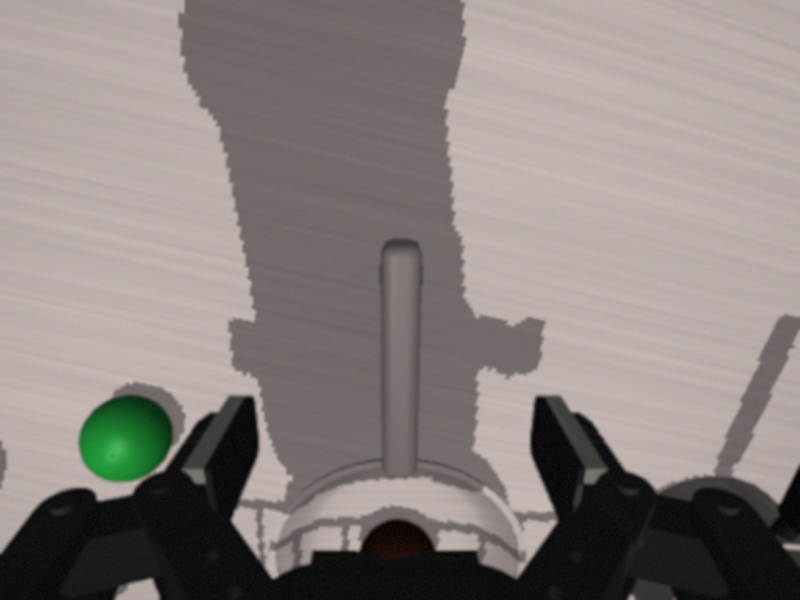

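The handle at column 401 lies about 2 mm right of the finger centre at column 395. I'll shift 2 mm, descend and close. The target TCP height is 0.044 - 0.019 = 0.025.

Emit:
jog_arm(plan="0 2 5 0 100; 0 0 10 0 100; 0 0 13 0 100; 0 0 10 0 100; 0 0 4 0 100; 0 0 0 0 100; 0 0 0 0 60; 0 0 0 0 45; 0 0 0 0 32; 0 0 0 0 25; 0 0 0 0 20; 0 0 0 0 16", force=40)

```text
clock: 4.05
tcp_pos: [0.572, -0.0082, 0.0244]
tcp_rot: [-0.114, 0.993, -0.0, 0.0]
contact_force: [-0.6, -0.9, 0.3]
gripper_width: 0.014
grip_force: 9.1
```

Emit:
jog_arm(plan="0 0 0 0 12; 0 0 0 0 8; 0 0 0 0 4; 0 0 0 0 0; 0 0 0 0 0; 0 0 0 0 0; 0 0 0 0 0; 0 0 0 0 0")

```text
clock: 4.85
tcp_pos: [0.5719, -0.0082, 0.0243]
tcp_rot: [-0.114, 0.993, -0.0, -0.0]
contact_force: [-1.1, -1.3, 1.0]
gripper_width: 0.0134
grip_force: 41.1
```

```bash
python3 - <<'E'
from h import *
s,R,a=tool();print(s['clock'],s['tcp_pos'],a,s['gripper_width'],s['grip_force'],s['contact_force'])
c=cam('scene');p,d=capture('scene');cv2.imwrite('pics/s3.png',p[:,:,::-1])
c=cam('wrist');p,d=capture('wrist');cv2.imwrite('pics/w3.png',p[:,:,::-1])
ar=np.radians(9.92);X=np.array([np.cos(ar),np.sin(ar),0])
print('rack -x in tool',R.T@-X)
E
```

```text
4.85 [ 0.57186957 -0.00822709  0.02433426] -166.87720882179693 0.013364066113187231 41.09644532203674 [-1.05673908 -1.32648178  1.00270516]
rack -x in tool [9.98438043e-01 5.58701459e-02 1.81092923e-05]
```

View pics/w3.png

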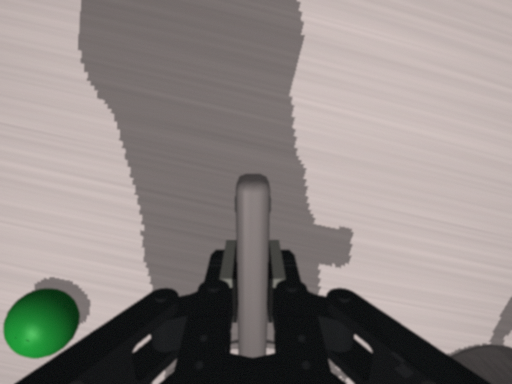

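The gripper holds the handle (width 13.4 mm, 41 N). Next I'll lift it slightly with a smooth ramp, then draw it out.

Emit:
jog_arm(plan="0 0 -1 0 0; 0 0 -2 0 0; 0 0 -3 0 0; 0 0 -3 0 0; 0 0 -2 0 0; 0 0 -1 0 0; 1 0 0 0 0; 3 0 0 0 0; 5 0.5 0 0 0; 7 0.5 0 0 0; 8 0.5 0 0 0; 8 0.5 0 0 0", force=46)

```text
clock: 6.15
tcp_pos: [0.5393, -0.0137, 0.0363]
tcp_rot: [-0.114, 0.993, -0.0, -0.0]
contact_force: [0.3, 0.1, -2.5]
gripper_width: 0.0134
grip_force: 44.9
```

Emit:
jog_arm(plan="8 0.5 0 0 0; 8 0.5 0 0 0; 8 0.5 0 0 0; 8 0.5 0 0 0; 8 0.5 0 0 0; 8 0.5 0 0 0; 8 0.5 0 0 0; 7 0 0 0 0; 6 0 0 0 0; 4 0 0 0 0; 2 0 0 0 0; 1 0 0 0 0")

```text
clock: 7.35
tcp_pos: [0.4655, -0.0274, 0.0363]
tcp_rot: [-0.114, 0.993, -0.0, 0.0]
contact_force: [0.4, -0.2, -1.2]
gripper_width: 0.0134
grip_force: 44.9
```

```bash
python3 - <<'E'
from h import *
s,R,a=tool();print(s['clock'],s['tcp_pos'],a,s['gripper_width'],s['grip_force'],s['contact_force'])
a,_=capture('scene');b,_=capture('side')
cv2.imwrite('pics/s4.png',np.hstack([cv2.resize(a[180:330,230:430],(400,300)),cv2.resize(b[130:250,200:360],(400,300))])[:,:,::-1])
E
```

```text
7.35 [ 0.4654678  -0.02735391  0.03634599] -166.87431960640205 0.013410452431608362 44.93245303630829 [ 0.42765995 -0.23457609 -1.20382831]
```

View pics/s4.png

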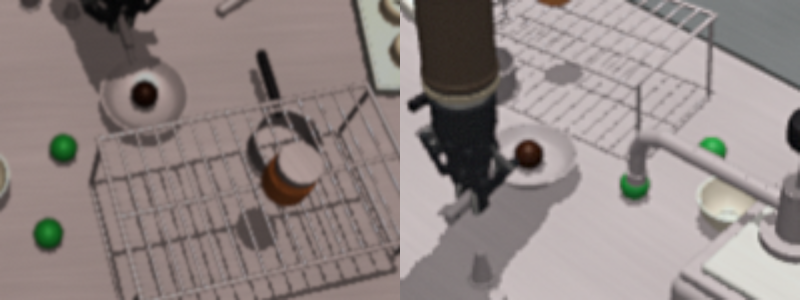

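The dish is clear of the rack and the ball is centred, at (144,95) in the left half and (529,155) in the right. Next is the lift, then the turn.

Emit:
jog_arm(plan="0 0 -2 0 0; 0 0 -4 0 0; 0 0 -6 0 0; 0 0 -9 0 0; 0 0 -12 0 0; 0 0 -12 0 0; 0 0 -12 0 0; 0 0 -12 0 0; 0 0 -12 0 0; 0 0 -9 0 0; 0 0 -7 0 0; 0 0 -4 0 0")

```text
clock: 8.65
tcp_pos: [0.4656, -0.0273, 0.138]
tcp_rot: [-0.114, 0.993, -0.0, 0.0]
contact_force: [0.1, -0.8, -2.7]
gripper_width: 0.0135
grip_force: 44.9
```

Emit:
jog_arm(plan="0 0 -1 0 0; 0 0 0 0 0; 0 0 0 0.02 0; 0 0 0 0.04 0; 0 0 0 0.06 0; 0 0 0 0.08 0; 0 0 0 0.08 0; 0 0 0 0.08 0; 0 0 0 0.08 0; 0 0 0 0.08 0; 0 0 0 0.08 0; 0 0 0 0.08 0")

```text
clock: 9.85
tcp_pos: [0.4652, -0.0272, 0.1379]
tcp_rot: [0.226, 0.974, -0.0, -0.0]
contact_force: [-0.2, -0.2, -2.2]
gripper_width: 0.0129
grip_force: 44.9
```

Emit:
jog_arm(plan="0 0 0 0.08 0; 0 0 0 0.08 0; 0 0 0 0.08 0; 0 0 0 0.08 0; 0 0 0 0.08 0; 0 0 0 0.08 0; 0 0 0 0.08 0; 0 0 0 0.08 0; 0 0 0 0.08 0; 0 0 0 0.08 0; 0 0 0 0.08 0; 0 0 0 0.06 0")

```text
clock: 11.05
tcp_pos: [0.4653, -0.0272, 0.1379]
tcp_rot: [0.642, 0.766, -0.0, -0.0]
contact_force: [0.4, -0.2, -3.0]
gripper_width: 0.0137
grip_force: 45.0
```

Emit:
jog_arm(plan="0 0 0 0.06 0; 0 0 0 0.04 0; 0 0 0 0.02 0; 0 0 0 0 0; 0 0 0 0 0; 0 0 0 0 0")

```text
clock: 11.65
tcp_pos: [0.4655, -0.0273, 0.1383]
tcp_rot: [0.685, 0.728, -0.0, -0.0]
contact_force: [0.2, 0.4, -1.4]
gripper_width: 0.013
grip_force: 45.0
```

```bash
python3 - <<'E'
from h import *
s,R,a=tool();print(s['clock'],s['tcp_pos'],a,s['gripper_width'],s['grip_force'],s['contact_force'],s['joint_pos'].round(2))
a,d=capture('scene');b,e=capture('side');np.savez('t.npz',a=a,b=b,d=d,e=e)
cv2.imwrite('pics/s5.png',np.hstack([cv2.resize(a[110:260,150:350],(400,300)),cv2.resize(b[130:280,200:400],(400,300))])[:,:,::-1])
E
```

```text
11.65 [ 0.46545083 -0.02730869  0.13826349] 93.46231626700728 0.013033710924779104 44.95946645736694 [ 0.24827199  0.39704183 -1.35885598] [-0.06  0.29  0.01  2.06 -0.    0.79  0.01]
```

View pics/s5.png

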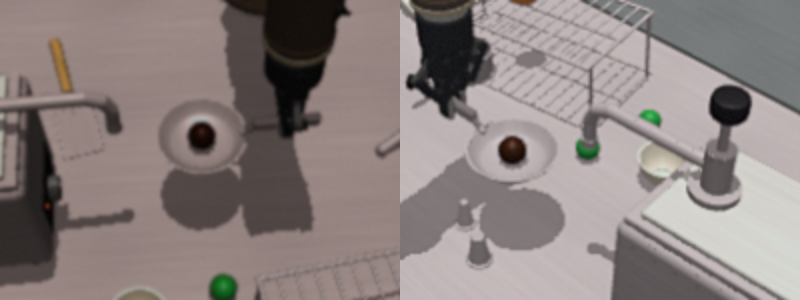

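The turned dish is level. The ball is centred at (202,136) in the left half and (512,150) in the right, and the handle points +y. Next I'll measure the remaining offset to the mouth.

```bash
cat > off.py <<'E'
from h import *
import sys
T=np.load('t.npz');s,R,a=tool();zb=s['tcp_pos'][2]-.0243+.027
out=[]
for n,k,uv,m in(('scene','a',(251,178),(207.3,174.2)),('side','b',(256,205),(294.3,201.9))):
    if len(sys.argv)>1: uv=eval(sys.argv[1])[n]
    p=T[k].astype(int);msk=((p.max(2)<75)&(p[:,:,0]>p[:,:,2]+4)).astype(np.uint8)
    nl,lb,st,ce=cv2.connectedComponentsWithStats(msk)
    i=min((j for j in range(1,nl) if st[j,4]>25),key=lambda j:np.hypot(*(ce[j]-uv)))
    b=world(n,[ce[i]],zb)[0];M=world(n,[m],.204)[0];out.append(M-b);print(n,ce[i],st[i],b,M,'diff',M-b)
d=np.mean(out,0);d[2]=0
print('ball->mouth tool mm',R.T@d*1000,'tool heading',a)
E
python3 off.py
```

```text
scene [250.32298137 178.16149068] [244 171  14  15 161] [ 0.47636338 -0.14618863  0.14100225] [ 0.50221886 -0.25695285  0.204     ] diff [ 0.02585548 -0.11076422  0.06299775]
side [255.71317829 205.24806202] [249 198  14  14 129] [ 0.46795111 -0.14760694  0.14100225] [ 0.49794918 -0.25758399  0.204     ] diff [ 0.02999807 -0.10997705  0.06299775]
ball->mouth tool mm [-1.11850295e+02  2.12389573e+01 -5.64775573e-04] tool heading 93.44763483551085
```

Emit:
jog_arm(plan="-1 0.2 0 0 0; -3 0.6 0 0 0; -5 1 0 0 0; -7 1.3 0 0 0; -8 1.5 0 0 0; -8 1.5 0 0 0; -8 1.5 0 0 0; -8 1.5 0 0 0; -8 1.5 0 0 0; -8 1.5 0 0 0; -8 1.5 0 0 0; -8 1.5 0 0 0")

```text
clock: 12.95
tcp_pos: [0.4855, -0.1069, 0.1383]
tcp_rot: [0.686, 0.728, -0.0, 0.0]
contact_force: [0.4, -0.7, -2.1]
gripper_width: 0.0134
grip_force: 45.0
```

Emit:
jog_arm(plan="-8 1.5 0 0 0; -7 1.3 0 0 0; -6 1.2 0 0 0; -4 0.8 0 0 0; -3 0.6 0 0 0; -2 0.4 0 0 0; -1 0.2 0 0 0; 0 0 0 0 0; 0 0 0 0 0; 0 0 0 0 0; 0 0 0 0 0; 0 0 0 0 0")

```text
clock: 14.15
tcp_pos: [0.4932, -0.1368, 0.1383]
tcp_rot: [0.686, 0.728, 0.0, 0.0]
contact_force: [-0.6, -0.8, -1.5]
gripper_width: 0.0136
grip_force: 45.0
```

```bash
python3 - <<'E'
from h import *
s,R,a=tool();print(s['clock'],s['tcp_pos'],a,s['gripper_width'],s['grip_force'],s['contact_force'])
a,d=capture('scene');b,e=capture('side');np.savez('t.npz',a=a,b=b,d=d,e=e)
cv2.imwrite('pics/s6.png',np.hstack([cv2.resize(a[130:230,150:250],(400,400),interpolation=cv2.INTER_CUBIC),cv2.resize(b[150:250,240:340],(400,400),interpolation=cv2.INTER_CUBIC)])[:,:,::-1])
E
python3 off.py "dict(scene=(208,185),side=(295,216))"
```

```text
14.15 [ 0.49315041 -0.13677017  0.13833519] 93.43904581237267 0.013560308362698567 44.96017277240753 [-0.63639381 -0.76105753 -1.48480102]
scene [210.6809816  187.92638037] [204 181  14  15 163] [ 0.50405731 -0.25480903  0.1410372 ] [ 0.50221886 -0.25695285  0.204     ] diff [-0.00183845 -0.00214381  0.0629628 ]
side [292.5        220.31578947] [286 213  14  15 152] [ 0.49640559 -0.25572203  0.1410372 ] [ 0.49794918 -0.25758399  0.204     ] diff [ 0.0015436  -0.00186196  0.0629628 ]
ball->mouth tool mm [-1.99043620e+00 -2.67293290e-01 -1.66068972e-05] tool heading 93.43861732275786
```

View pics/s6.png

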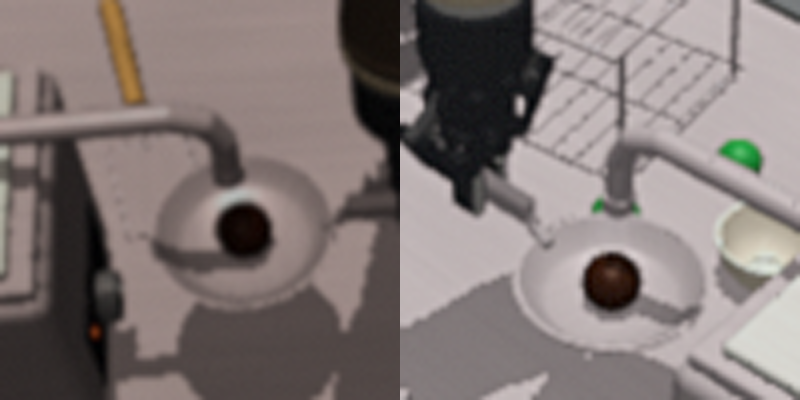

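The picture shows the ball under the mouth, at (243,229) in the left half and (612,282) in the right, about 2 mm off. I'll make one small nudge, let it settle and hand in.

Emit:
jog_arm(plan="-1 0 0 0 0; -1 0 0 0 0; -1 0 0 0 0; 0 0 0 0 0; 0 0 0 0 0; 0 0 0 0 0; 0 0 0 0 0; 0 0 0 0 0; 0 0 0 0 0; 0 0 0 0 0; 0 0 0 0 0; 0 0 0 0 0")

```text
clock: 15.45
tcp_pos: [0.4933, -0.1399, 0.1383]
tcp_rot: [0.686, 0.728, 0.0, 0.0]
contact_force: [-0.5, 0.9, -1.3]
gripper_width: 0.0135
grip_force: 45.0
```

```bash
python3 - <<'E'
from h import *
s,R,a=tool();print(s['tcp_pos'],np.abs(s['qvel']).max(),s['grip_force'])
a,d=capture('scene');b,e=capture('side');np.savez('t.npz',a=a,b=b,d=d,e=e)
E
python3 off.py "dict(scene=(210,188),side=(293,220))" && python3 -c "from station import *;print(hand_in())"
```

```text
[ 0.49334188 -0.13985503  0.13831047] 0.002761666206518656 44.956008195877075
scene [209.5 188.1] [203 181  14  15 170] [ 0.50449254 -0.25799767  0.14104307] [ 0.50221886 -0.25695285  0.204     ] diff [-0.00227368  0.00104482  0.06295693]
side [293.38815789 220.86842105] [287 214  14  14 152] [ 0.49655762 -0.25870275  0.14104307] [ 0.49794918 -0.25758399  0.204     ] diff [0.00139156 0.00111876 0.06295693]
ball->mouth tool mm [ 1.10626440e+00 -3.75475681e-01 -6.98577718e-05] tool heading 93.43360463813023
the job is handed in; nothing more can be done
None
```

The job is handed in (no verdict returned): the arm is holding the dish still under the spout, about 90 mm below the mouth, handle pointing away from the dispenser, and the ball measures about 1 mm from plumb under the nozzle.

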